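# Take the battery pack out of a survey meter

## Task

Open the survey meter's battery compartment: squeeze the cover's two orange side tabs together, lift the cover straight off and set it down, without dropping it, the right way up in the blue tray. Then lift the green battery pack out and stand it upright, set down and not dropped, in the yellow tray beside the canister. Let go of everything and leave the other things on the desk where they are.

Things in the scene. Friction and masses are not known exactly. Their poses are not given: they have to be found in the camera images.
- meter: Survey meter lying face down, fixed to the desk: grey housing 144 x 88 x 55 mm high, yellow block and black snout reaching 122 mm along +x. Origin on the desk under the centre of the battery compartment; x along the meter, y across, z up. The compartment opens upward, rim 55 mm above the desk; the pack stands in it 30 mm above the desk, in a well 84 x 34 mm.
- cover: Black snap-fit cover, 120 g: hollow cap 96 (x) x 40 (y) x 40 mm high on a flange 124 x 80 x 3 mm that rests on the meter's rim. Origin: centre of the flange's underside, axes as the meter's. An orange sprung tab stands on each side of the cap (+y, -y). Squeeze both and lift straight up (35 mm clears the pack); squeezed, they are a firm handle to carry it by.
- cover_feet (a point): Point 12 mm below the cover's origin, level with the undersides of the tabs' feet, which reach below the flange. Set down, the cover stands level on these feet (32 mm long, 26 to 34 mm out on either side).
- tab_left_pad (a point): Middle of the outer gripping face of the +y tab when not pressed, 30 mm out from the cover's centre and 22 mm above its origin (fixed in the cover). The face is upright, 36 mm wide along x, and can be gripped from 3 to 38 mm above the cover's origin; nothing stands outside it above the rim.
- tab_right_pad (a point): The same for the -y tab. Unpressed, the two faces are 60 mm apart; fully pressed, 48 mm.
- tab_left (a joint): How far the +y tab is pushed inward, m: 0 at rest, stop at 0.006; the hook on its foot, which catches under the rim, is free above 0.0035. The spring takes about 5 N to start and 8.4 N at the stop.
- tab_right (a joint): The same for the -y tab.
- pack: Battery pack standing in the compartment under the cover: green and black block 80 (x) x 30 (y) x 60 (z) mm, about 300 g. Origin at the centre of its underside, x and y along the meter's. With the cover off its top stands 35 mm above the meter's rim; grip it across its 30 mm width.
- blue_tray: Blue open tray for the cover, fixed to the desk, 210 (x) x 160 (y) mm, 25 mm high, walls and floor 4 mm thick, empty. Origin at the centre of its underside, z up.
- yellow_tray: Yellow open tray for the spent pack, same size and origin, fixed to the desk. The canister stands somewhere in it, no more than 70 mm along x and 45 mm along y from the middle; the longer end beside it is free for the pack.
- canister: Bystander: metal jar with white lid, 44 mm across, 65 mm high, standing in the yellow tray. Origin at its underside.
- wash_bottle: Bystander: white bottle with blue label and red cap, 48 mm across, 130 mm high, standing between the meter and a tray. Origin at its underside.
- jar: Bystander: amber jar, black lid, 48 mm across, 90 mm high, standing between the meter and the other tray. Origin at its underside.
- logger: Bystander: black flat data logger, 150 x 75 x 12 mm, lying crosswise behind the meter and trays. Origin at its underside.
- lead_pot: Bystander: heavy grey pot with a knob, 94 mm across, 110 mm high, standing behind the meter and trays. Origin at its underside.
Things that resemble listed ones, but are neither listed nor needed, are in the scene too. Leave any brown look-alike of the cover alone. Leave any turquoise look-alike of the meter alone.

How it is judged:
On the way, in this order (a step that is already met when the one before it is completed fails the run):
1. both tabs are pressed in (over 4 mm each) while the cover is still on the meter (value of joint each of tab_left, tab_right above 0.004 m and z of cover in the frame of meter between 0.051 and 0.06 m), for 0.04 s.
2. the cover is lifted clear of the meter, upright (z of cover in the frame of meter above 0.1 m and angle between cover's own z axis and vertical below 0.5 rad), for 0.05 s.
3. the cover is lowered into the blue tray, still held (within 15 mm of standing) (x of cover in the frame of blue_tray between -0.075 and 0.075 m and y of cover in the frame of blue_tray between -0.065 and 0.065 m and z of cover in the frame of blue_tray between 0.008 and 0.031 m and contact force between cover and the fingers above 0.5 N), for 0.02 s.
4. the pack is lifted clear of the meter (z of pack in the frame of meter above 0.07 m), for 0.05 s.
5. the pack is lowered into the yellow tray, still held (within 15 mm of standing) (x of pack in the frame of yellow_tray between -0.088 and 0.088 m and y of pack in the frame of yellow_tray between -0.063 and 0.063 m and z of pack in the frame of yellow_tray between -0.002 and 0.019 m and contact force between pack and the fingers above 0.5 N), for 0.02 s.
At the end, for the whole second after the job is handed in: The cover stands level (within 0.1 rad) on the floor of the blue tray (height within 5 mm), inside its walls, and the battery pack stands upright (within 0.1 rad) on the floor of the yellow tray (height within 6 mm), inside its walls; both released and at rest, the canister upright (x of cover in the frame of blue_tray between -0.075 and 0.075 m and y of cover in the frame of blue_tray between -0.065 and 0.065 m and z of cover in the frame of blue_tray between 0.01 and 0.021 m and angle between each of cover, pack's own z axis and vertical below 0.1 rad and linear speed of each of cover, pack below 0.03 m/s and x of pack in the frame of yellow_tray between -0.088 and 0.088 m and y of pack in the frame of yellow_tray between -0.063 and 0.063 m and z of pack in the frame of yellow_tray between -0.002 and 0.009 m and angle between canister's own z axis and vertical below 0.2 rad); the robot touches nothing.
It fails at once if a bystander (wash bottle, jar, logger or pot) is moved more than 30 mm (distance of any of wash_bottle, jar, logger, lead_pot from where it was at the start of the episode above 0.03 m).
It fails at once if the canister is moved more than 30 mm or tipped (distance of canister from where it was at the start of the episode above 0.03 m or angle between canister's own z axis and vertical above 0.5 rad).
It also fails if it takes over 59 s, if anything falls off the work surface, if the arm or the gripper's body presses on something with over 40 N, if the wrist force passes 120 N, or if a joint passes its speed limit or range.

## Robot

A 7-joint arm with a two-finger parallel gripper is mounted at the origin on the work surface. World frame = base frame: x ahead of the robot, y to its left, z up, the work surface at z = 0. Lengths are in m, angles in rad, forces in N, time in s.
With the tool pointing down it reaches from about 0.425 to 1.025 m from the base axis. Payload 9.4 kg.
Tool frame: the origin (TCP) lies between the finger pads; the fingertips stand ctrl.tip_extent ahead of it and the grasp point (between the pads) lies 2 mm behind it (ctrl.tip_extent is the distance from the TCP to the fingertips, in m); x points along the fingers, z is the direction in which the jaws open and shut, and the axes are right-handed (so a half turn about x gives the same grasp; the last joint's range is limited). The gripper opens to 85 mm and grips with 20 to 120 N. Pads are 22 mm wide; open, the fingers measure 114 mm over their backs; the gripper's body (76 mm by 85 mm) begins 54 mm behind the grasp point. The pads swing forward as they close: fully open they stand 13 mm farther back than shut.
Start: joints at [-1.263, 0.599, -0.003, 1.599, 0.002, 0.943, -0.08], TCP at [0.272, 0.672, 0.228] pointing down, gripper open.
Joint ranges: [-2.57, 2.57], [-0.35, 1.97], [-1.29, 1.29], [0.11, 2.56], [-1.05, 4.19], [0.11, 1.86], [-2.63, 2.63]. Speed limits (rad/s): [2.22, 2.22, 3.01, 3.01, 3.14, 3.14, 3.14].

## Interface

Orientations are given as a unit quaternion [x, y, z, w].
In Python, from bench import ctrl gives the robot as it stands.
- The arm moves only by the tool send_rows, never from a script. Its arguments are lists of equal length, an entry for each row: "translation": the shift along the tool's x, y, z in mm, a list of three; "twist": the turn about the tool's x in rad; "grip": the opening in per cent of the stroke, from 0 (shut) to 100 (fully open). In form: {"translation": [[dx, dy, dz], ...], "twist": [twist, ...], "grip": [grip, ...]}. A call has 1 to 5 rows; each row shifts and turns the commanded pose from where the row before left it, along the tool's axes as they then stand; what a row does not reach is not made up. A row lasts 1/10 s, in which the tool goes at most 50 mm and 8.59 degrees, less where a joint would pass 70% of its speed; a pose out of reach is approached as far as the arm can. A call is refused whole if a number of a shift passes 50 or a number of a turn 0.15, either way. A call with a gripper value outside its range is refused whole. The fingers move at their own pace and stop on an object; "squeeze" is the grip in N (left out, the last holds). Time passes only in rows, so rows that do not move let the fingers close. It gives the time, the measured TCP pose, the force and the opening at its end, in the units of the state.
- ctrl.state(): the state, without advancing time (a new reading comes with each control period).
- ctrl.grab_frame(name): name is "scene" or "top"; returns a dict with "color" (420x560x3 uint8, red, green, blue), "K" (3x3 intrinsics, pixels), "world_to_cam" (4x4, takes a point from world to camera coordinates). Camera axes: x right, y up, looking along -z (the intrinsics and any distortion apply to the point x, -y, -z); pixel columns grow to the right and rows downward; lengths in m; the calibration is good to about 2 mm. A picture is of the moment at which its call begins. There is no depth.
- ctrl.hand_in(): hands the job in, once; it reports no verdict.
Trained networks look in the newest picture that a camera, given by its name, has taken for a name from the list of things; names that differ only in an ending like _2 or _b are one class to them, and where a whole thing is asked for, a point or a joint stands for the part that bears it (a point fixed in the world has none). Each returns a list of dicts, best first, with "confidence" (0 to 1); they miss things now and then, are a little off and sometimes report something else, mostly with a low value. They report only what shows in the picture. A call takes as long as a camera call. They do not tell look-alikes from the thing itself.
- ctrl.boxes_of(camera, query): "xyz" ([x, y, z] in m, in world coordinates, good to about 4 mm: the middle of the surface that is visible of it).
- ctrl.regions_of(camera, query): "mask" (420x560 bool, what is visible of it).
- ctrl.mark_of(camera, query): "xyz" ([x, y, z] in m, in world coordinates, good to about 4 mm: a listed point, or the origin of a listed thing).
The state is a dict: "time_s": time; "joint_pos": joint angles; "qd": joint speeds; "joint_efforts": joint torques, N m; "eef_pos": TCP position; "orientation": TCP orientation; "wrist_force": force on the tool from outside, world axes, zero at the start; "torque": the same for the moment, N m; "grip_width": finger opening in m.
Only numpy, scipy, OpenCV 4.12 (cv2) and the standard library are available. Lean on these libraries where they do the work, as an engineer would, in place of code of your own. Each camera call takes 0.05 s, during which the arm holds its last target. There are 200 camera calls.

## Working session

There is one attempt and no reset: what is moved stays moved. The work goes in short steps, Python scripts to look and compute and a tool call to move; the robot and the scene stay as the last step left them, time stands still between calls to the robot, and variables do not carry over. Pictures are saved under pics/ and viewed, about 8 in all and at most 12, crops included, and the job is handed in when it is done.

Besides the shell and the picture viewer there is one more tool, called after "Call:" by a JSON object that holds its "api" and its "payload", one argument or row to a line. send_rows: Moves the arm, as the interface text tells. Its arguments: {"type":"object","properties":{"translation":{"type":"array"},"twist":{"type":"array"},"grip":{"type":"array"},"squeeze":{"type":"number"}},"required":["translation","twist","grip"]}

```bash
mkdir -p pics
cat > h.py <<'E'
import numpy as np, cv2, sys
from scipy.spatial.transform import Rotation as R
from bench import ctrl
def proj(f,p):
    c=f["world_to_cam"]@np.r_[p,1]; q=f["K"]@np.array([c[0],-c[1],-c[2]]); return q[:2]/q[2]
def back(f,uv,z):
    d=np.linalg.inv(f["K"])@np.array([uv[0],uv[1],1]); d=np.array([d[0],-d[1],-d[2]])
    T=np.linalg.inv(f["world_to_cam"]); o=T[:3,3]; d=T[:3,:3]@d; return o+d*(z-o[2])/d[2]
def save(f,n,crop=None,s=1):
    im=cv2.cvtColor(f["color"],cv2.COLOR_RGB2BGR)
    if crop: a,b,c,d=crop; im=im[b:d,a:c]
    cv2.imwrite("pics/"+n,cv2.resize(im,None,fx=s,fy=s,interpolation=cv2.INTER_CUBIC))
E
python3 - <<'E'
from h import *
np.set_printoptions(precision=3,suppress=True)
fs={}
for c in("scene","top"): fs[c]=ctrl.grab_frame(c)
im=np.vstack([fs["scene"]["color"],fs["top"]["color"]])
for c in fs: save(fs[c],c+"0.png",s=1.4)
for q in["meter","cover","tab_left_pad","tab_right_pad","blue_tray","yellow_tray","canister","wash_bottle","jar","logger","lead_pot"]:
    for c in fs:
        print(q,c,[(np.round(d["xyz"],3).tolist(),round(d["confidence"],2)) for d in ctrl.mark_of(c,q)])
s=ctrl.state();print(s, ctrl.tip_extent)
for c in fs: print(c,np.linalg.inv(fs[c]["world_to_cam"])[:3,3])
E
```

```text
meter scene [([0.503, 0.028, -0.003], 0.89), ([0.314, -0.151, 0.003], 0.78), ([0.526, -0.318, 0.004], 0.32)]
meter top [([0.311, -0.15, 0.002], 0.78), ([0.503, 0.029, 0.0], 0.76)]
cover scene [([0.502, 0.031, 0.054], 0.84), ([0.329, 0.155, 0.009], 0.55)]
cover top [([0.504, 0.026, 0.053], 0.9), ([0.329, 0.163, 0.012], 0.78)]
tab_left_pad scene [([0.505, 0.057, 0.078], 0.74), ([0.301, 0.164, 0.039], 0.64)]
tab_left_pad top [([0.502, 0.055, 0.078], 0.69), ([0.298, 0.167, 0.034], 0.61)]
tab_right_pad scene [([0.354, 0.15, 0.037], 0.91), ([0.498, -0.001, 0.08], 0.89)]
tab_right_pad top [([0.496, -0.003, 0.078], 0.96), ([0.356, 0.156, 0.033], 0.93)]
blue_tray scene [([0.518, 0.337, 0.0], 0.59)]
blue_tray top [([0.518, 0.333, 0.002], 0.69)]
yellow_tray scene [([0.562, -0.336, 0.003], 0.86)]
yellow_tray top [([0.556, -0.337, -0.002], 0.92), ([0.497, 0.033, -0.002], 0.29)]
canister scene [([0.525, -0.319, 0.008], 0.82), ([0.5, 0.027, -0.004], 0.55)]
canister top [([0.53, -0.316, 0.002], 0.86), ([0.498, 0.029, 0.041], 0.23)]
wash_bottle scene [([0.521, -0.179, 0.003], 0.97)]
wash_bottle top [
[... 161 characters left out ...]
([0.573, 0.173, -0.002], 0.24)]
logger top [([0.754, -0.119, 0.001], 0.72)]
lead_pot scene [([0.745, 0.178, -0.001], 0.89)]
lead_pot top [([0.75, 0.178, -0.002], 0.65)]
{'time_s': 1.2, 'joint_pos': array([-1.263,  0.599, -0.002,  1.599,  0.002,  0.943, -0.08 ]), 'qd': array([-0.001,  0.001,  0.   , -0.001, -0.001,  0.   , -0.   ]), 'joint_efforts': array([  0.001, -77.622,   1.565, -25.837,   0.013,   0.002,  -0.   ]), 'eef_pos': array([0.272, 0.672, 0.228]), 'orientation': array([-0.395,  0.586,  0.395,  0.586]), 'wrist_force': array([ 0.517, -0.837, -0.329]), 'torque': array([-0.   ,  0.057,  0.018]), 'grip_width': 0.0854642411891697} 0.017
scene [0.975 0.552 0.621]
top [0.434 0.035 1.003]
```

View pics/scene0.png

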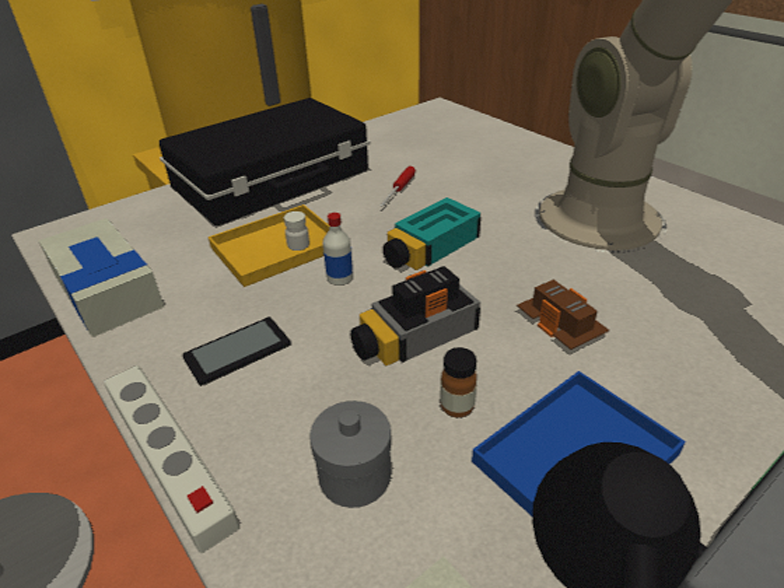

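View pics/top0.png

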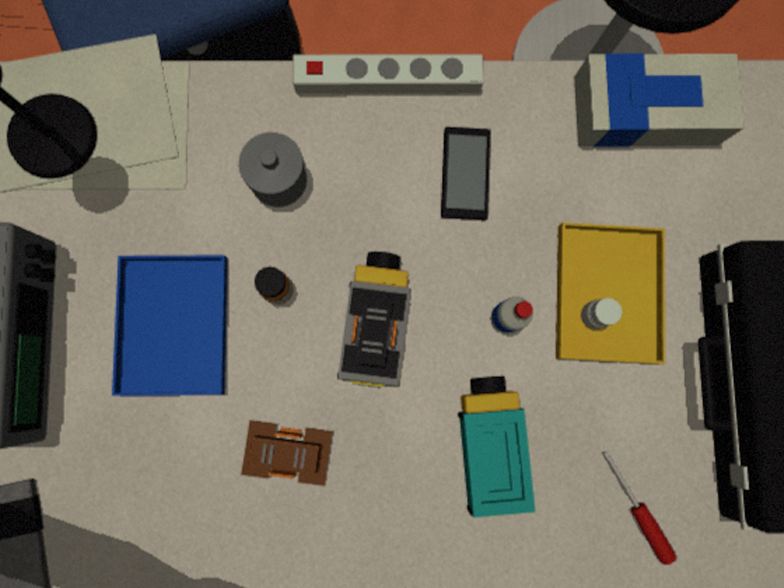

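The top picture shows the black cover on the grey meter at (375,335), with the blue tray at (172,325) and the yellow tray at (610,293). The canister is at (603,313), near the −x end of the yellow tray. The cover could be confused with the brown look-alike at (288,452), and the meter with the turquoise one at (497,455). I choose the black cover with orange tabs on the grey housing, and will check it in one crop.

Run:
```python
from h import *
np.set_printoptions(precision=4,suppress=True)
f=ctrl.grab_frame("top"); save(f,"crop1.png",(220,160,320,300),4)
c=f["color"].astype(int); 
u,v=proj(f,[.5,.028,.08]);print("uv",u,v)
hsv=cv2.cvtColor(f["color"],cv2.COLOR_RGB2HSV)
m=((hsv[...,0]<14)&(hsv[...,1]>150)&(hsv[...,2]>120)).astype(np.uint8); m[:190]=0;m[280:]=0;m[:,:225]=0;m[:,310:]=0
n,_,st,ce=cv2.connectedComponentsWithStats(m)
for i in range(1,n):
  if st[i,4]>15: print(st[i],ce[i],back(f,ce[i],.09))
for q in("meter","blue_tray","yellow_tray","cover"):
  for d in ctrl.regions_of("top",q):
    mk=d["mask"].astype(np.uint8)
    p=np.argwhere(mk)[:,::-1]
    z={"meter":.055,"cover":.058}.get(q,.025)
    w=np.array([back(f,x,z)[:2] for x in p],np.float32)
    print(q,d["confidence"],cv2.minAreaRect(w))
s=ctrl.state(); print(R.from_quat(s["orientation"]).as_matrix())
```

```text
uv 266.34145348454564 237.33392089022303
[252 226   3  12  18] [253.1667 231.2778] [0.5115 0.0539 0.09  ]
meter 0.82 ((0.33632177114486694, -0.1446332186460495), (0.19788996875286102, 0.09982728958129883), 3.8810439109802246)
meter 0.59 ((0.5238321423530579, 0.02389645203948021), (0.09379196166992188, 0.19809488952159882), 82.61454772949219)
blue_tray 0.61 ((0.5191439390182495, 0.32951298356056213), (0.16876716911792755, 0.21201321482658386), 89.48377990722656)
yellow_tray 0.78 ((0.5606478452682495, -0.33700621128082275), (0.16757667064666748, 0.21269690990447998), 85.40504455566406)
cover 0.94 ((0.3324856758117676, 0.1515086591243744), (0.11855342239141464, 0.07672475278377533), 81.80133056640625)
cover 0.85 ((0.5017940402030945, 0.026357168331742287), (0.08222170919179916, 0.12838846445083618), 82.9014892578125)
[[ 0.     -0.9269  0.3754]
 [-0.      0.3754  0.9269]
 [-1.     -0.      0.    ]]
```

View pics/crop1.png

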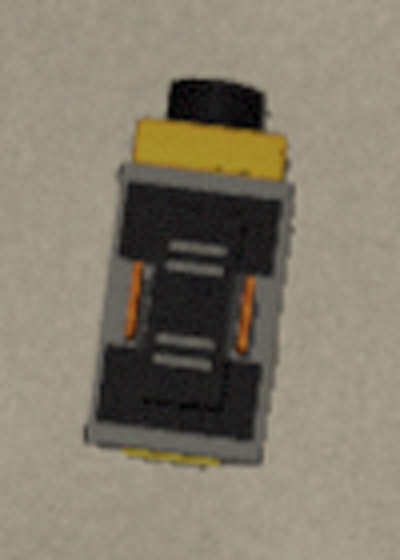

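The crop confirms the black cover with orange tabs on the grey meter, yawed about −0.127 rad, centre about (0.502, 0.0275). Moving above it now.

Call:
{"api": "send_rows", "payload": {
  "translation": [
    [0,-33,-37],
    [0,-33,-37],
    [0,-33,-37],
    [0,-33,-37],
    [0,-33,-37]
  ],
  "twist": [0,0,0,0,0],
  "grip": [100,100,100,100,100],
  "squeeze": 40
}}

```text
time_s: 1.95
eef_pos: [0.3561, 0.4367, 0.2284]
orientation: [-0.395, 0.586, 0.395, 0.587]
wrist_force: [1.7, 0.2, -0.0]
grip_width: 0.0854
```

Call:
{"api": "send_rows", "payload": {
  "translation": [
    [0,-33,-37],
    [0,-33,-37],
    [0,-33,-37],
    [0,-33,-37],
    [0,-33,-37]
  ],
  "twist": [0,0,0,0,0],
  "grip": [100,100,100,100,100]
}}

```text
time_s: 2.45
eef_pos: [0.4396, 0.2034, 0.2285]
orientation: [-0.395, 0.586, 0.395, 0.587]
wrist_force: [1.0, 0.5, -0.3]
grip_width: 0.0857
```

Call:
{"api": "send_rows", "payload": {
  "translation": [
    [0,-33,-37],
    [0,-33,-37],
    [0,-33,-37],
    [0,0,0],
    [0,0,0]
  ],
  "twist": [0,0,0,-0.13,-0.128],
  "grip": [100,100,100,100,100]
}}

```text
time_s: 2.95
eef_pos: [0.4898, 0.0632, 0.2284]
orientation: [-0.468, 0.53, 0.467, 0.53]
wrist_force: [-1.0, 0.7, 0.4]
grip_width: 0.0852
```

```bash
cat >> h.py <<'E'
def go(x,y,z,yaw):
    s=ctrl.state(); M=R.from_quat(s["orientation"]).as_matrix(); p=s["eef_pos"]
    d=M.T@(np.array([x,y,z])-p); cur=np.arctan2(-M[0,2],M[1,2])
    print("t",round(s["time_s"],2),"pos",p.round(4),"down",M[:,0].round(3),"yaw",cur.round(3),"delta mm",(d*1000).round(1),"twist",round(-(yaw-cur),3),"F",s["wrist_force"].round(1),"w",round(s["grip_width"],4),"j",s["joint_pos"].round(2))
E
python3 -c "
from h import *
go(.502,.0275,.078,-.127)"
```

```text
t 2.95 pos [0.4898 0.0632 0.2284] down [ 0.001 -0.    -1.   ] yaw -0.126 delta mm [150.4 -16.5 -33.9] twist 0.001 F [-1.   0.7  0.4] w 0.0852 j [-0.23  0.32 -0.01  2.12  0.01  0.7   1.19]
```

Call:
{"api": "send_rows", "payload": {
  "translation": [
    [0,-16.5,-34],
    [35,0,0],
    [35,0,0],
    [35,0,0],
    [0,0,0]
  ],
  "twist": [0,0,0,0,0],
  "grip": [100,100,100,100,100]
}}

```text
time_s: 3.45
eef_pos: [0.4994, 0.0291, 0.1202]
orientation: [-0.466, 0.532, 0.469, 0.529]
wrist_force: [-0.5, 0.1, 0.1]
grip_width: 0.0851
```

Run:
```python
from h import *
go(.502,.0275,.078,-.127)
f=ctrl.grab_frame("scene"); save(f,"s2.png",(220,120,380,270),4)
for q in("cover","tab_left_pad","tab_right_pad"):
  print(q,[(d["xyz"].round(4) if hasattr(d["xyz"],'round') else d["xyz"],round(d["confidence"],2)) for d in ctrl.mark_of("scene",q)])
```

```text
t 3.45 pos [0.4994 0.0291 0.1202] down [-0.006 -0.001 -1.   ] yaw -0.127 delta mm [42.1 -3.1 -1.2] twist 0.0 F [-0.5  0.1  0.1] w 0.0851 j [-0.16  0.5  -0.01  2.2   0.01  0.44  1.26]
cover [([0.329, 0.1569, 0.008], 0.92), ([0.5016, 0.0327, 0.0541], 0.86)]
tab_left_pad [([0.297, 0.1647, 0.0381], 0.83), ([0.5042, 0.0572, 0.0751], 0.77), ([0.5252, -0.3133, 0.004], 0.53)]
tab_right_pad [([0.4979, -0.0026, 0.0803], 0.97), ([0.3544, 0.1535, 0.0351], 0.69)]
```

View pics/s2.png

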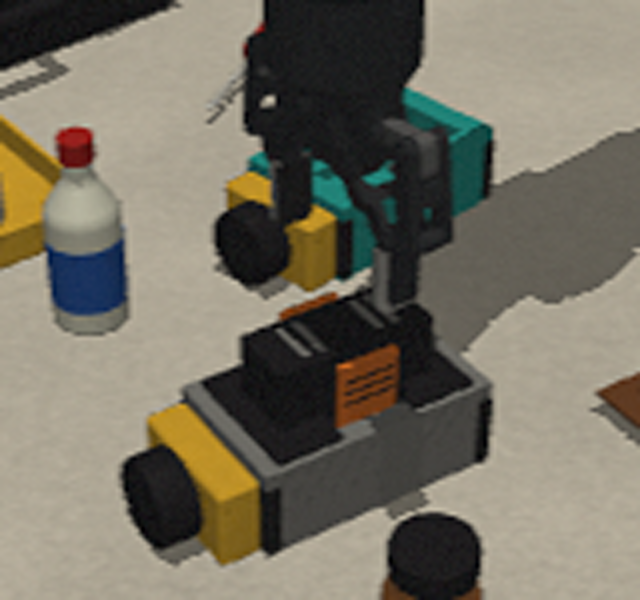

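The gripper straddles the cover: the near finger at (400,290) is above the near tab at (368,385). Descending and squeezing.

Call:
{"api": "send_rows", "payload": {
  "translation": [
    [22,-2.5,-1.5],
    [21,0,0],
    [0,0,0],
    [0,0,0]
  ],
  "twist": [0,0,0,0],
  "grip": [100,100,100,80]
}}

```text
time_s: 4.05
eef_pos: [0.5041, 0.0276, 0.0815]
orientation: [-0.468, 0.53, 0.467, 0.531]
wrist_force: [0.0, 0.9, 0.7]
grip_width: 0.0734
```

Call:
{"api": "send_rows", "payload": {
  "translation": [
    [0,0,0],
    [0,0,0],
    [0,0,0],
    [0,0,0],
    [0,0,0]
  ],
  "twist": [0,0,0,0,0],
  "grip": [40,40,40,40,40]
}}

```text
time_s: 4.55
eef_pos: [0.5048, 0.0276, 0.0825]
orientation: [-0.468, 0.53, 0.466, 0.532]
wrist_force: [-2.2, 0.3, 19.3]
grip_width: 0.0453
```

Run:
```python
from h import *
go(.502,.0275,.2,-.127)
```

```text
t 4.55 pos [0.5048 0.0276 0.0825] down [ 0.004  0.    -1.   ] yaw -0.127 delta mm [-117.5    2.4   -0.4] twist -0.0 F [-2.2  0.3 19.3] w 0.0453 j [-0.16  0.57 -0.01  2.22  0.01  0.35  1.26]
```

Run:
```python
from h import *
f=ctrl.grab_frame("scene"); save(f,"s3.png",(240,150,360,270),5)
s=ctrl.state();print(s["wrist_force"],s["grip_width"],s["eef_pos"])
for q in("cover",):
  print(q,[(d["xyz"],round(d["confidence"],2)) for d in ctrl.mark_of("scene",q)])
```

```text
[-2.23325848 -0.47805626 18.50948945] 0.04490490461367992 [0.50477803 0.02761707 0.08254286]
cover [([0.3273, 0.161, 0.0109], 0.97), ([0.5028, 0.0309, 0.0556], 0.6)]
```

View pics/s3.png

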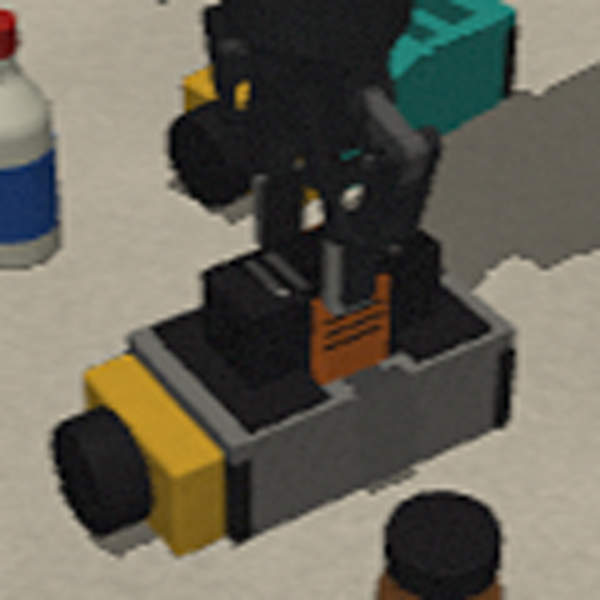

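Run:
```python
from h import *
f=ctrl.grab_frame("scene"); c=np.array([.5048,.0276,0]); ey=np.array([.127,.992,0]); ex=np.array([.992,-.127,0])
P=lambda y,z,x=0:((proj(f,c+ey*y+ex*x+[0,0,z])-[240,150])*5).round(0)
for x in(-.018,0,.018): print("tab top/bot",P(.024,.093,x),P(.024,.058,x))
for z in(.066,.07,.075,.08,.085): print(z,P(.024,z,.011),P(.034,z,.011),P(.034,z,-.011))
```

```text
tab top/bot [380. 275.] [377. 340.]
tab top/bot [344. 290.] [342. 355.]
tab top/bot [308. 304.] [307. 370.]
0.066 [321. 350.] [335. 362.] [378. 344.]
0.07 [321. 342.] [335. 355.] [378. 336.]
0.075 [321. 333.] [335. 346.] [379. 327.]
0.08 [322. 323.] [335. 336.] [379. 318.]
0.085 [322. 314.] [336. 327.] [379. 308.]
```

The picture shows the fingertips, at about (350,308), covering only the top 6 mm or so of the tab. I'll regrip about 14 mm lower.

Call:
{"api": "send_rows", "payload": {
  "translation": [
    [0,0,0],
    [0,0,0],
    [7,2,0],
    [7,0,0],
    [0,0,0]
  ],
  "twist": [0,0,0,0,0],
  "grip": [85,85,85,85,85]
}}

```text
time_s: 5.2
eef_pos: [0.501, 0.0278, 0.0651]
orientation: [-0.467, 0.531, 0.468, 0.53]
wrist_force: [-0.0, 0.1, 0.1]
grip_width: 0.0727
```

Call:
{"api": "send_rows", "payload": {
  "translation": [
    [0,0,0],
    [0,0,0],
    [0,0,0],
    [0,0,0],
    [0,0,0]
  ],
  "twist": [0,0,0,0,0],
  "grip": [40,40,40,40,40]
}}

```text
time_s: 5.7
eef_pos: [0.5018, 0.0277, 0.067]
orientation: [-0.467, 0.53, 0.467, 0.531]
wrist_force: [-2.9, 0.7, 12.8]
grip_width: 0.0459
```

Run:
```python
from h import *
go(.502,.0275,.2,-.127)
f=ctrl.grab_frame("scene"); save(f,"s4.png",(240,150,360,270),5)
```

```text
t 5.7 pos [0.5018 0.0277 0.067 ] down [ 0.001  0.    -1.   ] yaw -0.127 delta mm [-133.    -0.4   -0.2] twist 0.0 F [-2.9  0.7 12.8] w 0.0459 j [-0.16  0.6  -0.01  2.23  0.02  0.31  1.26]
```

View pics/s4.png

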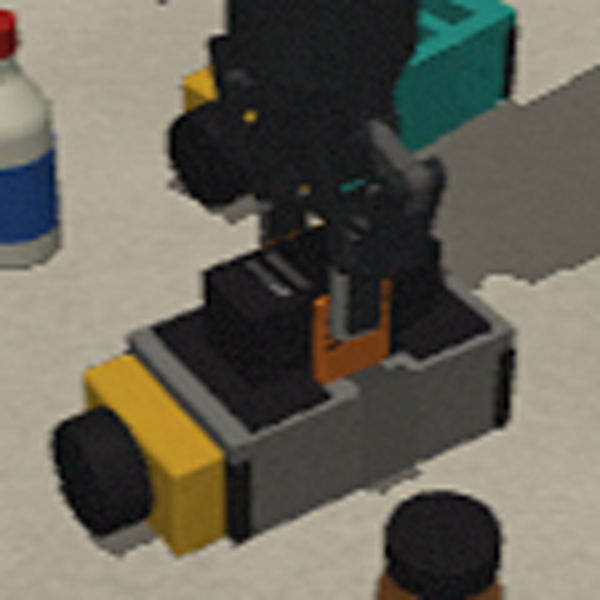

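The pads now cover the middle of the tab, with the tip at about (365,330) and the tab spanning 280–375. Lifting.

Call:
{"api": "send_rows", "payload": {
  "translation": [
    [-12,0,0],
    [-20,0,0],
    [-25,0,0],
    [-25,0,0],
    [-25,0,0]
  ],
  "twist": [0,0,0,0,0],
  "grip": [40,40,40,40,40]
}}

```text
time_s: 6.25
eef_pos: [0.5013, 0.0277, 0.1747]
orientation: [-0.467, 0.531, 0.467, 0.531]
wrist_force: [-0.3, 0.1, -1.4]
grip_width: 0.0455
```

Run:
```python
from h import *
go(.518,.333,.19,0)
f=ctrl.grab_frame("scene"); save(f,"s5.png",(200,70,400,270),3)
print([(d["xyz"],round(d["confidence"],2)) for d in ctrl.mark_of("scene","cover")])
print([(d["xyz"],round(d["confidence"],2)) for d in ctrl.mark_of("scene","pack")])
```

```text
t 6.25 pos [0.5013 0.0277 0.1747] down [-0. -0. -1.] yaw -0.127 delta mm [-15.3  22.  305. ] twist -0.127 F [-0.3  0.1 -1.4] w 0.0455 j [-0.16  0.41 -0.01  2.16  0.01  0.57  1.27]
[([0.3291, 0.1569, 0.009], 0.7)]
[([0.5007, 0.0295, 0.0248], 0.67), ([0.5008, 0.0312, 0.161], 0.23)]
```

View pics/s5.png

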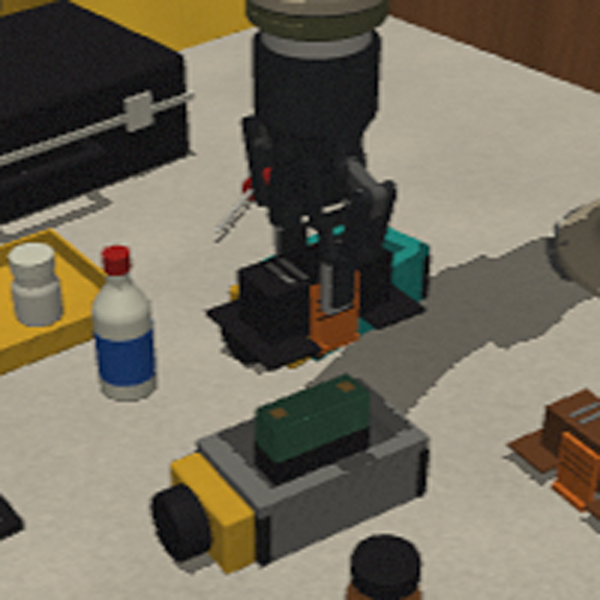

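The cover is lifted level and held (its tab at (335,310)), and the pack is exposed at (312,425). Carrying the cover to the blue tray.

Call:
{"api": "send_rows", "payload": {
  "translation": [
    [-15,2,25],
    [0,4,45],
    [0,4,45],
    [0,4,45],
    [0,4,45]
  ],
  "twist": [0,0,0,0,0],
  "grip": [40,40,40,40,40]
}}

```text
time_s: 6.9
eef_pos: [0.509, 0.2348, 0.1872]
orientation: [-0.467, 0.531, 0.467, 0.53]
wrist_force: [1.4, -0.1, -0.7]
grip_width: 0.0453
```

Call:
{"api": "send_rows", "payload": {
  "translation": [
    [0,3,40],
    [0,1,40],
    [0,0,20],
    [0,0,0],
    [0,0,0]
  ],
  "twist": [0,0,0,0,0],
  "grip": [40,40,40,40,40]
}}

```text
time_s: 7.4
eef_pos: [0.5179, 0.3321, 0.1871]
orientation: [-0.468, 0.531, 0.467, 0.53]
wrist_force: [0.0, -0.8, -1.3]
grip_width: 0.0455
```

Run:
```python
from h import *
go(.518,.333,.028,-.127)
```

```text
t 7.4 pos [0.5179 0.3321 0.1871] down [-0.001 -0.002 -1.   ] yaw -0.127 delta mm [159.1  -0.2   1.2] twist 0.0 F [ 0.  -0.8 -1.3] w 0.0455 j [-0.66  0.52  0.    1.9  -0.    0.73  0.78]
```

Call:
{"api": "send_rows", "payload": {
  "translation": [
    [40,0,0],
    [40,0,0],
    [35,0,0],
    [25,0,0],
    [0,0,0]
  ],
  "twist": [0,0,0,0,0],
  "grip": [40,40,40,40,40]
}}

```text
time_s: 7.9
eef_pos: [0.5168, 0.3296, 0.045]
orientation: [-0.467, 0.534, 0.467, 0.529]
wrist_force: [-0.6, -0.4, -0.8]
grip_width: 0.0452
```

Call:
{"api": "send_rows", "payload": {
  "translation": [
    [6,0,0],
    [6,0,0],
    [3,0,0],
    [2,0,0],
    [0,0,0]
  ],
  "twist": [0,0,0,0,0],
  "grip": [40,40,40,40,40]
}}

```text
time_s: 8.4
eef_pos: [0.5184, 0.3332, 0.0315]
orientation: [-0.467, 0.53, 0.467, 0.531]
wrist_force: [0.5, 0.0, -1.5]
grip_width: 0.0458
```

Run:
```python
from h import *
go(.518,.333,.028,-.127)
```

```text
t 8.4 pos [0.5184 0.3332 0.0315] down [ 0.  0. -1.] yaw -0.127 delta mm [ 3.5  0.4 -0.3] twist 0.0 F [ 0.5  0.  -1.5] w 0.0458 j [-0.66  0.73 -0.    1.99  0.01  0.42  0.77]
```

Call:
{"api": "send_rows", "payload": {
  "translation": [
    [1.5,0,0],
    [1,0,0],
    [0,0,0]
  ],
  "twist": [0,0,0],
  "grip": [40,40,40]
}}

```text
time_s: 8.7
eef_pos: [0.5183, 0.3331, 0.0287]
orientation: [-0.467, 0.531, 0.467, 0.531]
wrist_force: [0.7, -0.0, -2.5]
grip_width: 0.0455
```

Call:
{"api": "send_rows", "payload": {
  "translation": [
    [1,0,0],
    [1,0,0],
    [0,0,0]
  ],
  "twist": [0,0,0],
  "grip": [40,40,40]
}}

```text
time_s: 9.0
eef_pos: [0.5185, 0.3332, 0.0277]
orientation: [-0.467, 0.53, 0.467, 0.531]
wrist_force: [-2.0, -1.4, 11.6]
grip_width: 0.0455
```

Contact on the tray floor (11.6 N up). Releasing.

Call:
{"api": "send_rows", "payload": {
  "translation": [
    [0,0,0],
    [0,0,0],
    [0,0,0],
    [0,0,0],
    [0,0,0]
  ],
  "twist": [0,0,0,0,0],
  "grip": [60,75,90,95,95]
}}

```text
time_s: 9.5
eef_pos: [0.5183, 0.3331, 0.0266]
orientation: [-0.467, 0.531, 0.467, 0.531]
wrist_force: [0.2, 0.8, -0.2]
grip_width: 0.0811
```

Call:
{"api": "send_rows", "payload": {
  "translation": [
    [-15,0,0],
    [-40,0,0],
    [-45,0,0],
    [-45,0,0],
    [-30,0,0]
  ],
  "twist": [0,0,0,0,0],
  "grip": [95,95,95,95,95]
}}

```text
time_s: 10.0
eef_pos: [0.519, 0.3334, 0.2061]
orientation: [-0.467, 0.529, 0.467, 0.532]
wrist_force: [0.5, 0.5, -0.5]
grip_width: 0.0818
```

Call:
{"api": "send_rows", "payload": {
  "translation": [
    [0,-4,-45],
    [0,-4,-45],
    [0,-4,-45],
    [0,-4,-45],
    [0,-4,-45]
  ],
  "twist": [0,0,0,0,0],
  "grip": [95,95,95,95,95]
}}

```text
time_s: 10.5
eef_pos: [0.5094, 0.1056, 0.2029]
orientation: [-0.468, 0.53, 0.467, 0.531]
wrist_force: [1.0, -0.9, 0.2]
grip_width: 0.081
```

Run:
```python
from h import *
go(.5015,.0275,.15,-.127)
for c in("top","scene"):
  f=ctrl.grab_frame(c)
  if c=="top": save(f,"t6.png",s=1.4)
  for q in("cover","pack","blue_tray"): print(c,q,[(d["xyz"],round(d["confidence"],2)) for d in ctrl.mark_of(c,q)])
```

```text
t 10.5 pos [0.5094 0.1056 0.2029] down [ 0.001  0.    -1.   ] yaw -0.127 delta mm [ 52.9  -1.9 -78.5] twist 0.0 F [ 1.  -0.9  0.2] w 0.081 j [-0.31  0.39 -0.    2.09  0.    0.66  1.13]
top cover [([0.5176, 0.3325, 0.0141], 0.61), ([0.7531, -0.1217, 0.003], 0.16)]
top pack [([0.5003, 0.0254, 0.0308], 0.7)]
top blue_tray [([0.5187, 0.3357, -0.0004], 0.65)]
scene cover [([0.3306, 0.1577, 0.0093], 0.71), ([0.5188, 0.3344, 0.0131], 0.68)]
scene pack [([0.4997, 0.026, 0.0275], 0.76)]
scene blue_tray []
```

View pics/t6.png

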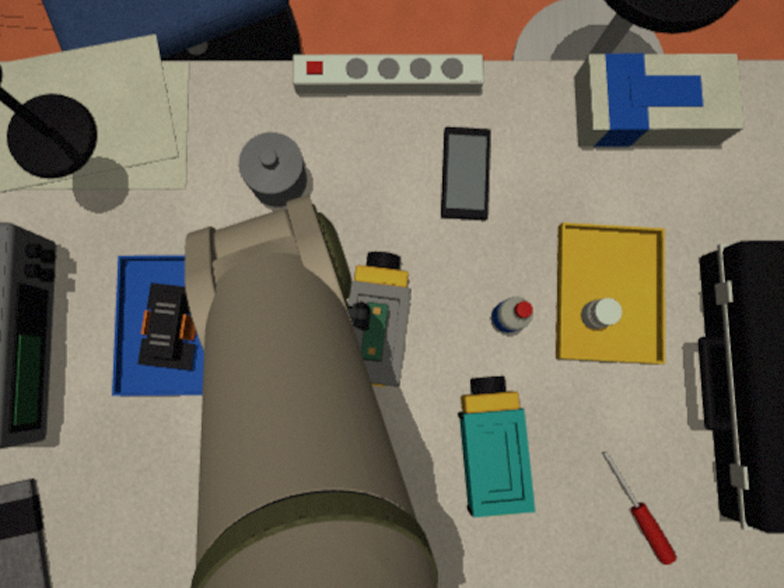

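The cover stands level in the blue tray at (165,327), and the marks give z of about 0.014. The pack is at (375,335). Next, the pack.

Call:
{"api": "send_rows", "payload": {
  "translation": [
    [0,-2,-40],
    [0,0,-39],
    [35,0,0],
    [0,0,0],
    [0,0,0]
  ],
  "twist": [0,0,0,0,0],
  "grip": [95,95,95,95,95]
}}

```text
time_s: 11.4
eef_pos: [0.5016, 0.0301, 0.1666]
orientation: [-0.467, 0.531, 0.468, 0.53]
wrist_force: [0.3, 0.4, 0.7]
grip_width: 0.0812
```

Run:
```python
from h import *
go(.501,.0272,.070,-.127)
```

```text
t 11.4 pos [0.5016 0.0301 0.1666] down [-0.002  0.    -1.   ] yaw -0.125 delta mm [96.6  0.1 -2.9] twist 0.002 F [0.3 0.4 0.7] w 0.0812 j [-0.17  0.43 -0.    2.16 -0.    0.56  1.27]
```

Call:
{"api": "send_rows", "payload": {
  "translation": [
    [35,0,-2],
    [35,0,0],
    [27,0,0],
    [0,0,0],
    [0,0,0]
  ],
  "twist": [0,0,0,0,0],
  "grip": [95,95,95,95,95]
}}

```text
time_s: 11.9
eef_pos: [0.502, 0.0278, 0.0705]
orientation: [-0.468, 0.53, 0.468, 0.53]
wrist_force: [0.0, 0.1, 0.1]
grip_width: 0.0812
```

Call:
{"api": "send_rows", "payload": {
  "translation": [
    [0,0,0],
    [0,0,0],
    [0,0,0],
    [0,0,0],
    [0,0,0]
  ],
  "twist": [0,0,0,0,0],
  "grip": [70,50,20,20,20]
}}

```text
time_s: 12.4
eef_pos: [0.502, 0.0269, 0.0707]
orientation: [-0.468, 0.53, 0.467, 0.531]
wrist_force: [-0.8, 1.0, 10.1]
grip_width: 0.0293
```

Call:
{"api": "send_rows", "payload": {
  "translation": [
    [0,0,0],
    [0,0,0]
  ],
  "twist": [0,0],
  "grip": [20,20]
}}

```text
time_s: 12.6
eef_pos: [0.502, 0.0269, 0.0707]
orientation: [-0.468, 0.53, 0.467, 0.531]
wrist_force: [-2.2, 0.1, 10.2]
grip_width: 0.0287
```

Run:
```python
from h import *
go(.501,.0272,.22,-.127)
```

```text
t 12.6 pos [0.502  0.0269 0.0707] down [ 0.002  0.    -1.   ] yaw -0.127 delta mm [-149.3    0.8    0.2] twist 0.0 F [-2.2  0.1 10.2] w 0.0287 j [-0.16  0.59 -0.    2.23  0.01  0.32  1.27]
```

Gripped at 29 mm. Lifting.

Call:
{"api": "send_rows", "payload": {
  "translation": [
    [-12,0,0],
    [-30,0,0],
    [-40,0,0],
    [-40,0,0],
    [-38,0,0]
  ],
  "twist": [0,0,0,0,0],
  "grip": [20,20,20,20,20]
}}

```text
time_s: 13.1
eef_pos: [0.5007, 0.0265, 0.232]
orientation: [-0.467, 0.531, 0.467, 0.531]
wrist_force: [0.8, 0.5, -3.8]
grip_width: 0.0289
```

Run:
```python
from h import *
go(.607,-.337,.23,-.06)
f=ctrl.grab_frame("scene"); save(f,"s7.png",(150,30,400,250),2.8)
for q in("pack","canister","yellow_tray"): print(q,[(d["xyz"],round(d["confidence"],2)) for d in ctrl.mark_of("scene",q)])
```

```text
t 13.1 pos [0.5007 0.0265 0.232 ] down [-0. -0. -1.] yaw -0.127 delta mm [   2.  -151.5 -347.1] twist -0.067 F [ 0.8  0.5 -3.8] w 0.0289 j [-0.17  0.33  0.    2.1  -0.    0.71  1.28]
pack [([0.4985, 0.0268, 0.1902], 0.58)]
canister [([0.5282, -0.3173, 0.0038], 0.64)]
yellow_tray [([0.5627, -0.3377, 0.0022], 0.71)]
```

View pics/s7.png

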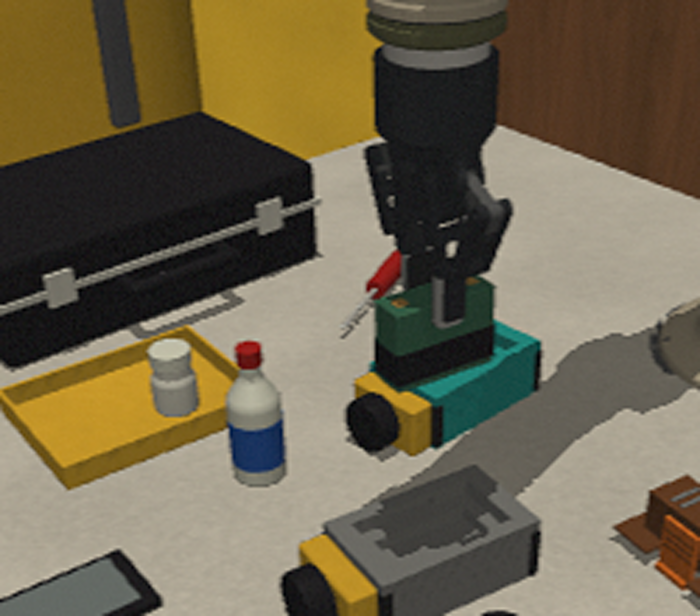

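The pack is held upright at (435,330) with its bottom at about 0.19 m, above the bottle. Carrying it to the free +x end of the yellow tray.

Call:
{"api": "send_rows", "payload": {
  "translation": [
    [0,-10,-23],
    [0,-17,-40],
    [0,-17,-40],
    [0,-17,-40],
    [0,-17,-40]
  ],
  "twist": [0,0,0,0,0],
  "grip": [20,20,20,20,20]
}}

```text
time_s: 13.8
eef_pos: [0.5547, -0.166, 0.2277]
orientation: [-0.466, 0.531, 0.468, 0.53]
wrist_force: [0.6, -0.1, -4.1]
grip_width: 0.0291
```

Call:
{"api": "send_rows", "payload": {
  "translation": [
    [0,-17,-40],
    [0,-17,-40],
    [0,-17,-40],
    [0,-12,-28],
    [0,-9,-16]
  ],
  "twist": [0,0,0,0,0],
  "grip": [20,20,20,20,20]
}}

```text
time_s: 14.3
eef_pos: [0.6048, -0.3396, 0.2268]
orientation: [-0.465, 0.532, 0.468, 0.53]
wrist_force: [-0.6, -0.4, -3.8]
grip_width: 0.029
```

Call:
{"api": "send_rows", "payload": {
  "translation": [
    [0,0,0],
    [0,0,0]
  ],
  "twist": [0,0],
  "grip": [20,20]
}}

```text
time_s: 14.5
eef_pos: [0.6053, -0.3358, 0.2273]
orientation: [-0.466, 0.531, 0.469, 0.53]
wrist_force: [0.1, 0.6, -4.2]
grip_width: 0.0291
```

Run:
```python
from h import *
go(.606,-.337,.045,-.127)
```

```text
t 14.5 pos [ 0.6053 -0.3358  0.2273] down [-0.004  0.002 -1.   ] yaw -0.127 delta mm [182.2  -1.6  -1.3] twist -0.0 F [ 0.1  0.6 -4.2] w 0.0291 j [ 0.39  0.56  0.05  1.68 -0.03  0.9   1.9 ]
```

Call:
{"api": "send_rows", "payload": {
  "translation": [
    [40,0,0],
    [45,0,0],
    [40,0,0],
    [25,0,0],
    [0,0,0]
  ],
  "twist": [0,0,0,0,0],
  "grip": [20,20,20,20,20]
}}

```text
time_s: 15.0
eef_pos: [0.6037, -0.3333, 0.0751]
orientation: [-0.465, 0.531, 0.471, 0.529]
wrist_force: [-1.1, 1.3, -3.5]
grip_width: 0.0289
```

Call:
{"api": "send_rows", "payload": {
  "translation": [
    [10,0,0],
    [8,0,0],
    [5,0,0],
    [0,0,0],
    [0,0,0]
  ],
  "twist": [0,0,0,0,0],
  "grip": [20,20,20,20,20]
}}

```text
time_s: 15.5
eef_pos: [0.6067, -0.3366, 0.0573]
orientation: [-0.468, 0.531, 0.467, 0.531]
wrist_force: [0.5, 0.3, -3.9]
grip_width: 0.0291
```

Run:
```python
from h import *
go(.606,-.337,.045,-.127)
f=ctrl.grab_frame("scene"); save(f,"s8.png",(130,60,300,220),3.7)
```

```text
t 15.5 pos [ 0.6067 -0.3366  0.0573] down [ 0.001 -0.    -1.   ] yaw -0.127 delta mm [12.3  0.6 -0.5] twist 0.0 F [ 0.5  0.3 -3.9] w 0.0291 j [ 0.41  0.76  0.03  1.79 -0.04  0.59  1.9 ]
```

View pics/s8.png

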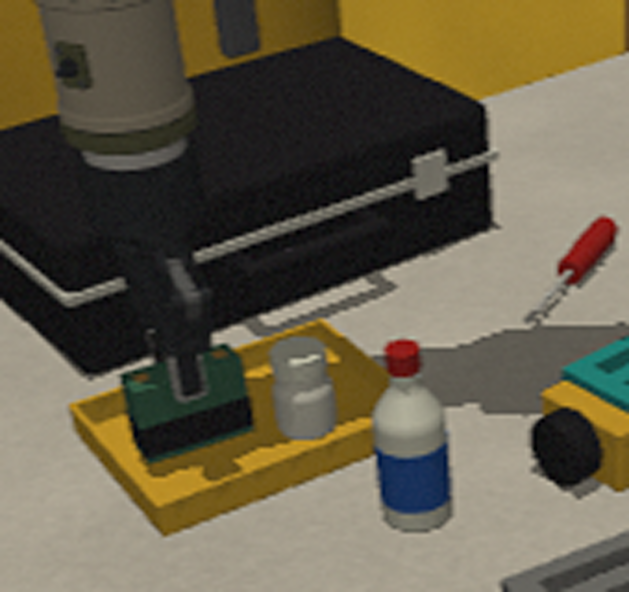

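The pack, at (190,410), hovers about 12 mm above the yellow floor inside the walls and clear of the canister at (303,390). Lowering.

Call:
{"api": "send_rows", "payload": {
  "translation": [
    [5,0,0],
    [4,0,0],
    [2,0,0],
    [0,0,0],
    [0,0,0]
  ],
  "twist": [0,0,0,0,0],
  "grip": [20,20,20,20,20]
}}

```text
time_s: 16.05
eef_pos: [0.6064, -0.3364, 0.0456]
orientation: [-0.467, 0.531, 0.467, 0.531]
wrist_force: [-0.1, 0.4, -3.9]
grip_width: 0.0291
```

Call:
{"api": "send_rows", "payload": {
  "translation": [
    [1,0,0],
    [0.5,0,0],
    [0,0,0]
  ],
  "twist": [0,0,0],
  "grip": [20,20,20]
}}

```text
time_s: 16.35
eef_pos: [0.6066, -0.3365, 0.0449]
orientation: [-0.467, 0.531, 0.467, 0.531]
wrist_force: [-1.8, 1.2, 4.0]
grip_width: 0.0289
```

Contact. Releasing, then retreating straight up.

Call:
{"api": "send_rows", "payload": {
  "translation": [
    [0,0,0],
    [0,0,0],
    [0,0,0],
    [0,0,0],
    [0,0,0]
  ],
  "twist": [0,0,0,0,0],
  "grip": [40,50,60,75,75]
}}

```text
time_s: 16.85
eef_pos: [0.6065, -0.3365, 0.0442]
orientation: [-0.467, 0.531, 0.467, 0.531]
wrist_force: [-0.1, 0.2, -0.5]
grip_width: 0.0637
```

Call:
{"api": "send_rows", "payload": {
  "translation": [
    [-15,0,0],
    [-40,0,0],
    [-45,0,0],
    [-45,0,0],
    [-45,0,0]
  ],
  "twist": [0,0,0,0,0],
  "grip": [75,75,75,75,75]
}}

```text
time_s: 17.35
eef_pos: [0.6062, -0.3363, 0.2373]
orientation: [-0.468, 0.531, 0.467, 0.531]
wrist_force: [0.1, -0.8, 0.5]
grip_width: 0.0638
```

Call:
{"api": "send_rows", "payload": {
  "translation": [
    [0,0,30],
    [0,0,45],
    [0,0,45],
    [0,0,30],
    [0,0,0]
  ],
  "twist": [0,0,0,0,0],
  "grip": [75,75,75,75,75]
}}

```text
time_s: 17.85
eef_pos: [0.6265, -0.1814, 0.2355]
orientation: [-0.469, 0.528, 0.47, 0.53]
wrist_force: [-0.1, 0.5, 0.2]
grip_width: 0.0638
```

Run:
```python
from h import *
go(.6,-.3,.2,-.127)
for c in("top","scene"):
  f=ctrl.grab_frame(c)
  if c=="top": save(f,"t9.png",s=1.4)
  for q in("cover","pack","canister","wash_bottle","jar","lead_pot","logger"): print(c,q,[(np.round(d["xyz"],3).tolist(),round(d["confidence"],2)) for d in ctrl.mark_of(c,q)])
```

```text
t 17.85 pos [ 0.6265 -0.1814  0.2355] down [ 0.001  0.003 -1.   ] yaw -0.12 delta mm [  35.1   12.2 -121. ] twist 0.007 F [-0.1  0.5  0.2] w 0.0638 j [ 0.17  0.5   0.04  1.77 -0.03  0.87  1.68]
top cover [([0.517, 0.33, 0.012], 0.84), ([0.328, 0.16, 0.015], 0.78)]
top pack [([0.607, -0.339, 0.004], 0.75)]
top canister [([0.529, -0.315, 0.007], 0.7), ([0.748, 0.179, -0.001], 0.66)]
top wash_bottle [([0.525, -0.177, -0.004], 0.9), ([0.512, 0.299, 0.036], 0.49)]
top jar []
top lead_pot [([0.749, 0.177, 0.0], 0.67)]
top logger [([0.752, -0.12, -0.002], 0.65)]
scene cover [([0.517, 0.337, 0.015], 0.88), ([0.328, 0.158, 0.009], 0.59), ([0.524, -0.316, 0.006], 0.52)]
scene pack [([0.605, -0.336, 0.001], 0.83), ([0.571, 0.176, -0.003], 0.16)]
scene canister [([0.528, -0.316, 0.003], 0.56), ([0.518, 0.336, 0.011], 0.31)]
scene wash_bottle [([0.523, -0.179, 0.004], 0.68), ([0.606, -0.334, 0.0], 0.61)]
scene jar [([0.572, 0.176, -0.003], 0.76)]
scene lead_pot [([0.748, 0.173, 0.001], 0.82)]
scene logger [([0.756, -0.123, -0.002], 0.82)]
```

View pics/t9.png

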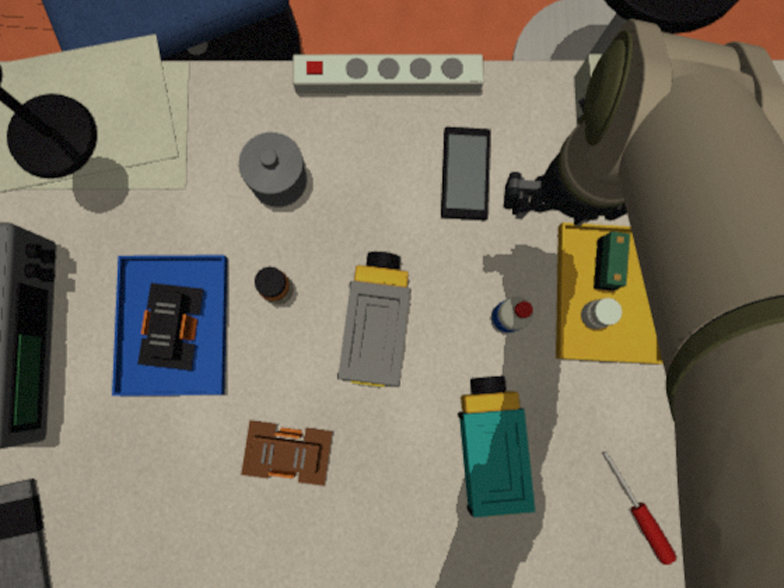

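The cover stands in the blue tray at (170,327) and the pack stands upright in the yellow tray at (612,262), beside the canister at (603,313). The bystanders are in place and the arm is clear, so I'm handing in.

```bash
python3 -c "
from bench import ctrl
print(ctrl.hand_in())"
```

```text
the job is handed in; nothing more can be done
None
```

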